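Find the case with the loose part and hold it out

TASK

Three identical sealed grey cases stand side by side; in one of them a part has come loose. Pick the cases up in turn and rock them end to end, well clear of the table, until you find the one in which something slides and knocks; set a silent case back down where it stood. Finish while holding the rattling case: hold it out level and still over the middle of the wooden board, about 20 cm above it, and do not let go.

Things in the scene. Friction and masses are not known exactly. Their poses are not given: they have to be found in the camera images.
- case_a_centre (a point): Left case (+y is left). All three: sealed grey case, ribbed lid, steel latch on each end, 160 mm long, 58 wide over the rubber grip pads (44 x 34 mm, mid-length, both long sides), 58 high, 0.2 to 0.45 kg (they differ). Point: its centre, 29 mm above its underside; x along its length (within 0.4 rad of world x), y across its width (grip it on the pads), z up.
- case_b_centre (a point): Middle case, like the left one; point and axes as there. One of the three, any one, holds a loose 120 g steel part, starting within 25 mm of the middle, that slides up to 59 mm either way from the middle along the length (at most 6 mm sideways).
- case_c_centre (a point): Right case, like the left one; point and axes as there. The loose part starts to slide at 10 to 16 degrees of tilt and stays put when the case is level again. Levelled after tipping one way and after tipping the other, the held case's moment about the gripper differs by about 0.14 N m if the part is in it; otherwise it is the same.
- board_centre (a point): Wooden board, 158 x 210 x 18 mm, fixed flat on the table beyond the cases, its long side roughly along world y. This point is the middle of its upper face, 18 mm above the table.

How it is judged:
On the way:
1. the case with the loose part is lifted clear of the table and rocked so that the part slides to one end (((distance between loose_bush and case_a_centre below 0.085 m and height (world z) of case_a_centre above 0.07 m and contact force between case_a and the fingers above 1 N and (x of loose_bush in the frame of case_a_centre above 0.045 m or x of loose_bush in the frame of case_a_centre below -0.045 m)) or (distance between loose_bush and case_b_centre below 0.085 m and height (world z) of case_b_centre above 0.07 m and contact force between case_b and the fingers above 1 N and (x of loose_bush in the frame of case_b_centre above 0.045 m or x of loose_bush in the frame of case_b_centre below -0.045 m)) or (distance between loose_bush and case_c_centre below 0.085 m and height (world z) of case_c_centre above 0.07 m and contact force between case_c and the fingers above 1 N and (x of loose_bush in the frame of case_c_centre above 0.045 m or x of loose_bush in the frame of case_c_centre below -0.045 m)))), for 0.1 s.
At the end, for the whole second after the job is handed in: The case with the loose part is held by the fingers, its centre over the board's middle within 60 mm, 15 to 40 cm above the table, level within 0.2 rad, still; the other two stand flat on the table within 80 mm of where they started, untouched (((distance between loose_bush and case_a_centre below 0.085 m and height (world z) of case_a_centre between 0.15 and 0.4 m and horizontal distance between case_a_centre and board_centre below 0.06 m and angle between case_a_centre's own z axis and vertical below 0.2 rad and linear speed of each of case_a, case_b, case_c below 0.03 m/s and contact force between case_a and the fingers above 1 N and height (world z) of each of case_b_centre, case_c_centre below 0.04 m and angle between each of case_b_centre, case_c_centre's own z axis and vertical below 0.1 rad and horizontal distance between each of case_b_centre, case_c_centre and case_a_centre above 0.08 m and distance of each of case_b_centre, case_c_centre from where it was at the start of the episode below 0.08 m and contact force between each of case_b, case_c and the arm below 0.5 N and contact force between case_a and case_b below 0.1 N and contact force between case_a and case_c below 0.1 N) or (distance between loose_bush and case_b_centre below 0.085 m and height (world z) of case_b_centre between 0.15 and 0.4 m and horizontal distance between case_b_centre and board_centre below 0.06 m and angle between case_b_centre's own z axis and vertical below 0.2 rad and linear speed of each of case_b, case_a, case_c below 0.03 m/s and contact force between case_b and the fingers above 1 N and height (world z) of each of case_a_centre, case_c_centre below 0.04 m and angle between each of case_a_centre, case_c_centre's own z axis and vertical below 0.1 rad and horizontal distance between each of case_a_centre, case_c_centre and case_b_centre above 0.08 m and distance of each of case_a_centre, case_c_centre from where it was at the start of the episode below 0.08 m and contact force between each of case_a, case_c and the arm below 0.5 N and contact force between case_b and case_a below 0.1 N and contact force between case_b and case_c below 0.1 N) or (distance between loose_bush and case_c_centre below 0.085 m and height (world z) of case_c_centre between 0.15 and 0.4 m and horizontal distance between case_c_centre and board_centre below 0.06 m and angle between case_c_centre's own z axis and vertical below 0.2 rad and linear speed of each of case_c, case_a, case_b below 0.03 m/s and contact force between case_c and the fingers above 1 N and height (world z) of each of case_a_centre, case_b_centre below 0.04 m and angle between each of case_a_centre, case_b_centre's own z axis and vertical below 0.1 rad and horizontal distance between each of case_a_centre, case_b_centre and case_c_centre above 0.08 m and distance of each of case_a_centre, case_b_centre from where it was at the start of the episode below 0.08 m and contact force between each of case_a, case_b and the arm below 0.5 N and contact force between case_c and case_a below 0.1 N and contact force between case_c and case_b below 0.1 N))); the arm keeps its last pose, push and grip.
It fails at once if a case is dropped or thrown (moves faster than 1.5 m/s) (linear speed of any of case_a, case_b, case_c above 1.5 m/s).
It also fails if it takes over 72 s, if anything falls off the work surface, if the arm or the gripper's body presses on something with over 40 N, if the wrist force passes 120 N, or if a joint passes its speed limit or range.

ROBOT

A 6-joint arm with a two-finger parallel gripper is mounted at the origin on a cart in front of the work surface, level with it; the furniture and walls round the work are solid. World frame = base frame: x ahead of the robot, y to its left, z up, the work surface at z = 0. Lengths are in m, angles in rad, forces in N, time in s.
With the tool pointing down it reaches from about 0.225 to 0.875 m from the base axis. Payload 3.4 kg.
Tool frame: the origin (TCP) lies on the mounting face of the last link; the fingertips stand 173 mm ahead of it and the grasp point (between the pads) lies 155 mm ahead of it; y points along the fingers, x is the direction in which the jaws open and shut, and the axes are right-handed (so a half turn about y gives the same grasp; the last joint's range is limited). The gripper opens to 85 mm and grips with 20 to 120 N. Pads are 22 mm wide; open, the fingers measure 114 mm over their backs; the gripper's body (76 mm by 85 mm) begins 54 mm behind the grasp point. The pads swing forward as they close: fully open they stand 13 mm farther back than shut.
Start: joints at [-1.39, 0.276, 1.505, -0, 1.361, -0.121], TCP at [0.171, -0.549, 0.405] pointing down, gripper open.
Joint ranges: [-2.89, 2.89], [-0.75, 2.08], [0.22, 2.7], [-1.18, 4.32], [0.11, 2.71], [-2.7, 2.7]. Speed limits (rad/s): [2.57, 2.57, 3.14, 3.14, 3.14, 3.14].

INTERFACE

Orientations are given as a unit quaternion [w, x, y, z].
In Python, from rig import manip, vision, ticket gives the robot as it stands.
- The arm moves only by the tool arm_command, never from a script. Its argument "increments" is one flat list of numbers, 7 for each row, row after row: the turn, a rotation vector about the tool's x, y, z in rad, then the shift along the tool's x, y, z in cm, then the closure, from 0 (fully open) to 1 (shut). In form: [wx, wy, wz, tx, ty, tz, hand, wx, wy, wz, tx, ty, tz, hand, ...]. A call has 1 to 8 rows; each row shifts and turns the commanded pose from where the row before left it, along the tool's axes as they then stand; what a row does not reach is not made up. A row lasts 1/8 s, in which the tool goes at most 62.5 mm and 10.7 degrees, less where a joint would pass 70% of its speed; a pose out of reach is approached as far as the arm can. A call is refused whole if a number of a shift passes 6.25 or a number of a turn 0.188, either way. A call with a gripper value outside its range is refused whole. The fingers move at their own pace and stop on an object; "grip_force" is the grip in N (left out, the last holds). Time passes only in rows, so rows that do not move let the fingers close. It gives the time, the measured TCP pose, the force and the opening at its end, in the units of the state.
- manip.get_state(): the state, without advancing time (a new reading comes with each control period).
- vision.get_image(name): name is "scene" or "top"; returns the picture (420x560x3 uint8, red, green, blue); there is no depth.
- vision.camera_params(name): a dict with "vfov" (degrees; the focal length in pixels is half the picture's height over the tangent of half this angle, whatever the lens; pixels are square), "cx", "cy" (the principal point, pixels), "R" (3x3) and "t" (3): a world point X has camera coordinates R X + t. Camera axes: x right, y down, z forward; pixel columns grow to the right and rows downward; lengths in m; the calibration is good to about 2 mm. A picture is of the moment at which its call begins. camera_params takes no time and is no camera call.
- ticket.sign_off(): hands the job in, once; it reports no verdict.
The state is a dict: "clock": time; "qpos": joint angles; "qd": joint speeds; "effort": joint torques, N m; "position": TCP position; "ee_rot": TCP orientation; "contact_force": force on the tool from outside, world axes, zero at the start; "moment": the same for the moment, N m; "width": finger opening in m.
Only numpy, scipy, OpenCV 4.12 (cv2) and the standard library are available. Lean on these libraries where they do the work, as an engineer would, in place of code of your own. Each camera call takes 0.05 s, during which the arm holds its last target.

## Working session

There is one attempt and no reset: what is moved stays moved. The work goes in short steps, Python scripts to look and compute and a tool call to move; the robot and the scene stay as the last step left them, time stands still between calls to the robot, and variables do not carry over. Pictures are saved under pics/ and viewed, and the job is handed in when it is done.

Besides the shell and the picture viewer there is one more tool, called after "Request:" as name(argument=value, ...) on one line, values as JSON. arm_command: Moves the arm, as the interface text tells. Its arguments: {"type":"object","properties":{"increments":{"type":"array"},"grip_force":{"type":"number"}},"required":["increments"]}

```bash
mkdir -p pics; ls; python3 - <<'E'
from rig import manip, vision, ticket
import cv2
for n in ("scene","top"):
    cv2.imwrite(f"pics/{n}0.png", vision.get_image(n)[:,:,::-1]); print(n, vision.camera_params(n))
print(manip.get_state())
E
```

```text
pics
scene {'vfov': 52.40027399560596, 'cx': 277.4309079992303, 'cy': 209.59631946503862, 'R': array([[-0.84661893, -0.53218291, -0.00421063],
       [-0.2946264 ,  0.47526348, -0.82904759],
       [ 0.44320612, -0.70064682, -0.5591622 ]]), 't': array([0.47704236, 0.21568252, 0.88289571])}
top {'vfov': 44.513493338299085, 'cx': 278.09521988800617, 'cy': 204.4450357933863, 'R': array([[ 0.0250189 , -0.99964659, -0.00898595],
       [-0.99165867, -0.02368007, -0.12669783],
       [ 0.12644027,  0.01208083, -0.99190066]]), 't': array([0.00180167, 0.58165094, 1.31092581])}
{'clock': 0.1, 'qpos': array([-1.39000704e+00,  2.76534938e-01,  1.50599247e+00, -2.93550201e-05,
        1.36073605e+00, -1.20995580e-01]), 'qd': array([-0.00240508, -0.00135653, -0.00425464,  0.0015645 , -0.00013646,
       -0.00247412]), 'effort': array([ 1.01488968e-03, -4.17701840e+01, -2.46404511e+01, -1.96565929e-04,
        5.82667039e-03,  2.00330231e-05]), 'position': array([ 0.1708621 , -0.54882961,  0.40392978]), 'ee_rot': array([ 0.56987763, -0.56908235,  0.41959348, -0.41871956]), 'contact_force': array([ 0.29918257, -0.15463472,  0.30267273]), 'moment': array([-0.00802652,  0.01091609, -0.01242805]), 'width': 0.08537291762157526}
```

View pics/top0.png

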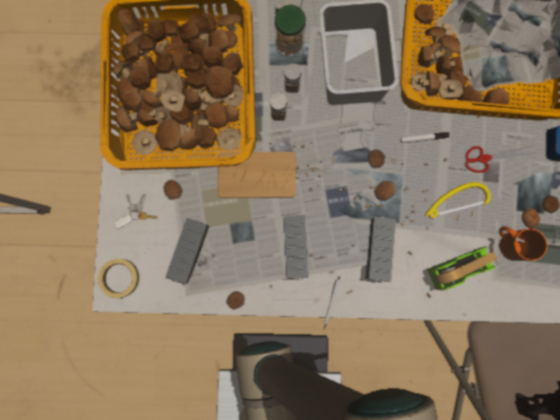

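View pics/scene0.png

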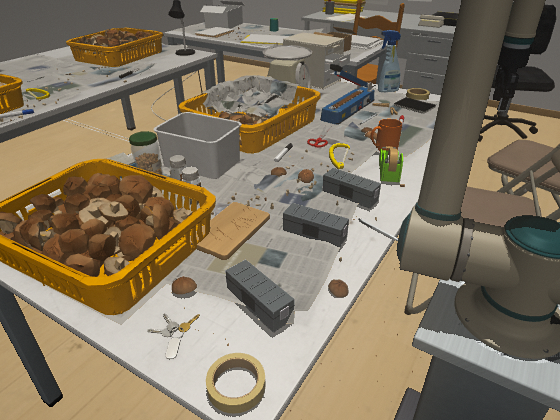

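The top view shows case A near pixel (187,250), B near (295,246), C near (381,249), and the board near (257,175). I'll enlarge it to get the corners.

```bash
python3 - <<'E'
import cv2
im=cv2.imread("pics/top0.png")
cv2.imwrite("pics/cr1.png",cv2.resize(im[140:300,155:315],None,fx=3.75,fy=3.75,interpolation=cv2.INTER_CUBIC))
cv2.imwrite("pics/cr2.png",cv2.resize(im[190:300,265:425],None,fx=5,fy=5,interpolation=cv2.INTER_CUBIC))
E
```

```text
(no output)
```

View pics/cr1.png

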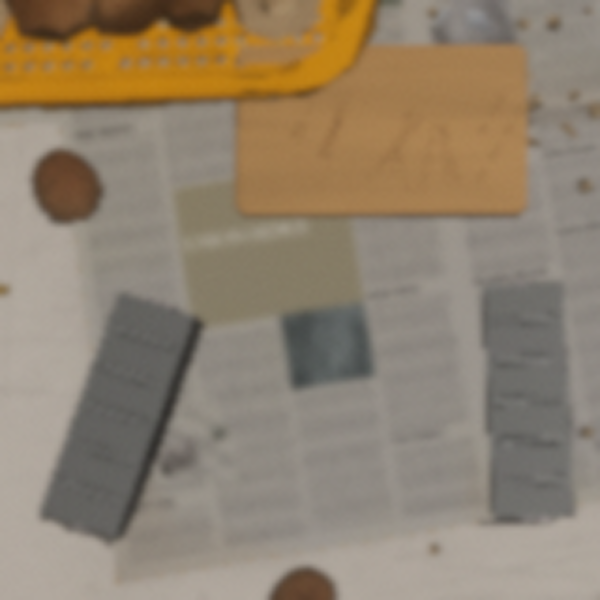

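View pics/cr2.png

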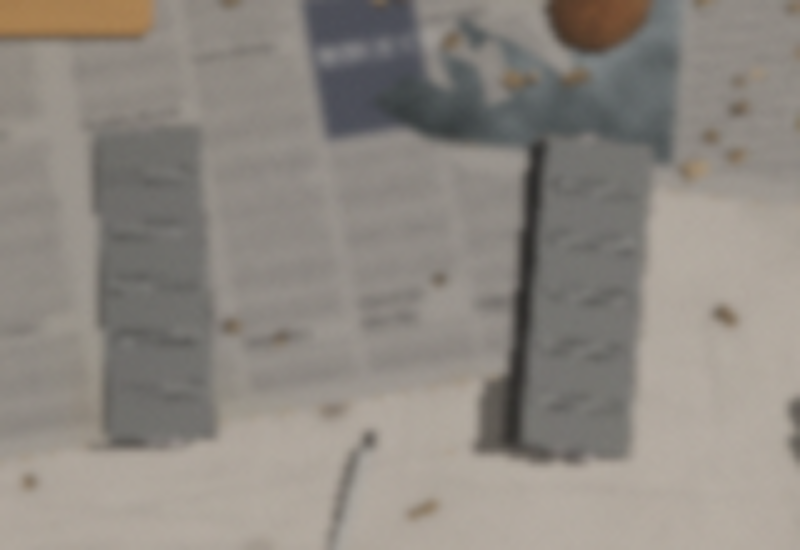

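```bash
cat > h.py <<'E'
import numpy as np
from rig import manip, vision
def ray(cam,u,v,z):
    p=vision.camera_params(cam); f=210/np.tan(np.radians(p['vfov']/2))
    d=p['R'].T@np.array([(u-p['cx'])/f,(v-p['cy'])/f,1]); c=-p['R'].T@p['t']
    return c+d*(z-c[2])/d[2]
def proj(cam,X):
    p=vision.camera_params(cam); f=210/np.tan(np.radians(p['vfov']/2)); q=p['R']@X+p['t']
    return q[:2]/q[2]*f+[p['cx'],p['cy']]
E
python3 - <<'E'
from h import *
def show(n,pts,z):
    P=np.array([ray('top',u,v,z)[:2] for u,v in pts])
    ax=(P[0]+P[1]-P[2]-P[3])/2
    print(n,P.mean(0).round(4),'L',np.linalg.norm(ax).round(4),'W',np.linalg.norm((P[0]+P[3]-P[1]-P[2])/2).round(4),'yaw',np.arctan2(ax[1],ax[0]).round(3), P.round(3).tolist())
c1=lambda L:[(155+u/3.75,140+v/3.75) for u,v in L]
c2=lambda L:[(265+u/5,190+v/5) for u,v in L]
show('A',c1([(122,292),(197,318),(116,538),(40,517)]),.058)
show('B',c2([(96,130),(200,127),(215,437),(104,440)]),.058)
show('C',c2([(543,140),(652,143),(630,458),(520,448)]),.058)
show('board',c1([(236,43),(527,43),(527,214),(236,214)]),.018)
E
```

```text
A [0.4536 0.2466] L 0.1602 W 0.0544 yaw -0.308 [[0.538, 0.249], [0.522, 0.196], [0.371, 0.245], [0.384, 0.297]]
B [ 0.4715 -0.0321] L 0.1583 W 0.055 yaw 0.058 [[0.549, -0.001], [0.552, -0.054], [0.394, -0.065], [0.391, -0.009]]
C [ 0.4699 -0.2529] L 0.1593 W 0.0558 yaw -0.073 [[0.549, -0.231], [0.549, -0.287], [0.389, -0.275], [0.392, -0.219]]
board [0.6645 0.0757] L 0.1244 W 0.2085 yaw 0.03 [[0.724, 0.182], [0.729, -0.027], [0.605, -0.03], [0.6, 0.177]]
```

The three cases match their stated 160 mm length and about 55 mm width. The board measures 124 mm one way where 158 is stated, so I'm checking that in the other camera.

```bash
python3 - <<'E'
import cv2
from h import *
im=cv2.imread("pics/scene0.png")
for n,x,y,yaw,z,hx,hy in (('A',.4536,.2466,-.308,.058,.08,.027),('B',.4715,-.0321,.058,.058,.08,.0275),('C',.4699,-.2529,-.073,.058,.08,.0275),('bd',.6645,.0757,.03,.018,.062,.105)):
    c,s=np.cos(yaw),np.sin(yaw)
    q=[proj('scene',np.array([x+c*a*hx-s*b*hy,y+s*a*hx+c*b*hy,z])) for a,b in((1,1),(1,-1),(-1,-1),(-1,1))]
    cv2.polylines(im,[np.array(np.round(np.array(q)*16),int)],True,(0,0,255),1,cv2.LINE_AA,4)
cv2.imwrite("pics/cr3.png",cv2.resize(im[150:340,160:400],None,fx=3.1,fy=3.1,interpolation=cv2.INTER_CUBIC))
t=cv2.imread("pics/top0.png")
cv2.imwrite("pics/cr4.png",cv2.resize(t[120:220,200:320],None,fx=6,fy=6,interpolation=cv2.INTER_CUBIC))
E
```

```text
(no output)
```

View pics/cr3.png

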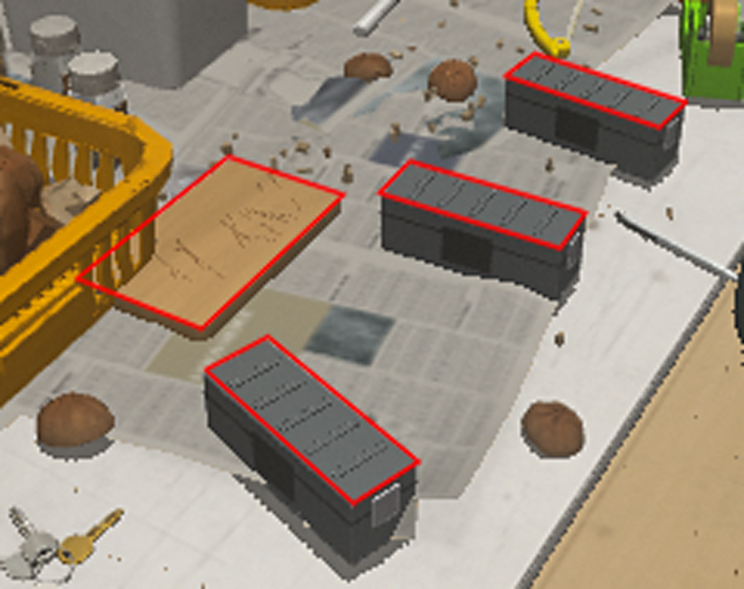

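View pics/cr4.png

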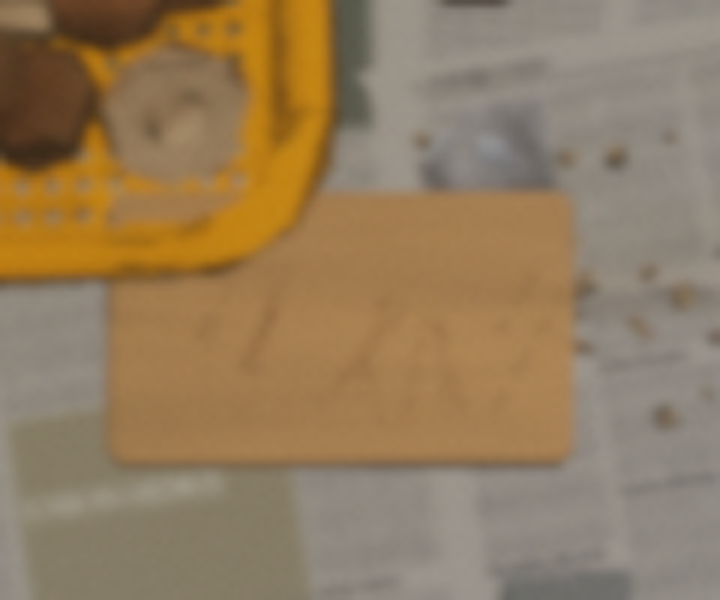

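Both views agree with each other: the outlines overlay exactly in the scene picture, and the board is visibly about 124 × 209 mm. So the stated 158 mm is off. At most that moves the centre about 17 mm, well inside the 60 mm tolerance. Next I'll plan the approach to C.

```bash
cat >> h.py <<'E'
from scipy.spatial.transform import Rotation as Ro
def rot(q): return Ro.from_quat([q[1],q[2],q[3],q[0]])
def tgt(yaw,sgn):  # tool x = sgn*case y, tool y down ; sgn=-1 => tool z=+case x
    c,s=np.cos(yaw),np.sin(yaw); x=sgn*np.array([-s,c,0]); y=np.array([0,0,-1.]); 
    return Ro.from_matrix(np.c_[x,y,np.cross(x,y)])
def report(st=None):
    st=st or manip.get_state(); R=rot(st['ee_rot']); g=st['position']+.155*R.as_matrix()[:,1]
    print('t',round(st['clock'],2),'grasp',g.round(4),'w',round(st['width'],4),'F',st['contact_force'].round(2),'M',st['moment'].round(3),'q',st['qpos'].round(2))
    return st,R,g
def go(gp,Rt):
    st,R,g=report(); rv=(R.inv()*Rt).as_rotvec()
    tcp=np.array(gp)-.155*Rt.as_matrix()[:,1]
    d=tcp-st['position']
    print('turn(tool)',rv.round(3),'shift cm in tool now',(R.inv().apply(d)*100).round(2),'in final tool axes',(Rt.inv().apply(d)*100).round(2), 'world',(d*100).round(2))
CA=((.4536,.2466),-.308);CB=((.4715,-.0321),.058);CC=((.4699,-.2529),-.073);BD=(.6645,.0757)
E
python3 - <<'E'
from h import *
st=manip.get_state(); print(rot(st['ee_rot']).as_matrix().round(2))
for s in (1,-1): go((*CC[0],.15),tgt(CC[1],s))
E
```

```text
[[ 0.3  -0.    0.95]
 [-0.95  0.    0.3 ]
 [-0.   -1.    0.  ]]
t 0.1 grasp [ 0.1708 -0.5486  0.2489] w 0.0854 F [ 0.3  -0.15  0.3 ] M [-0.008  0.011 -0.012] q [-1.39  0.28  1.51 -0.    1.36 -0.12]
turn(tool) [-2.000e-03 -2.767e+00 -0.000e+00] shift cm in tool now [-19.35   9.93  37.35] in final tool axes [ 31.7    9.89 -27.67] world [29.9  29.59 -9.89]
t 0.1 grasp [ 0.1708 -0.5486  0.2489] w 0.0854 F [ 0.3  -0.15  0.3 ] M [-0.008  0.011 -0.012] q [-1.39  0.28  1.51 -0.    1.36 -0.12]
turn(tool) [ 0.     0.375 -0.002] shift cm in tool now [-19.35   9.93  37.35] in final tool axes [-31.7    9.89  27.67] world [29.9  29.59 -9.89]
```

Request:
arm_command(increments=[0, 0, 0, -2.42, 0.6, 4.67, 0, 0, 0, 0, -2.42, 0.6, 4.67, 0, 0, 0, 0, -2.42, 0.6, 4.67, 0, 0, 0, 0, -2.42, 0.6, 4.67, 0, 0, 0, 0, -2.42, 0.6, 4.67, 0, 0, 0, 0, -2.42, 0.6, 4.67, 0, 0, 0, 0, -2.42, 0.6, 4.67, 0, 0, 0, 0, -2.42, 0.6, 4.67, 0], grip_force=80)

```text
clock: 1.1
position: [0.471, -0.2517, 0.3562]
ee_rot: [-0.569, 0.57, -0.419, 0.419]
contact_force: [-0.6, -1.3, 1.1]
width: 0.0851
```

Request:
arm_command(increments=[0, 0.125, 0, 0, 0, 0, 0, 0, 0.125, 0, 0, 0, 0, 0, 0, 0.125, 0, 0, 0, 0, 0, 0, 0, 0, 0, 0, 0, 0])

```text
clock: 1.6
position: [0.47, -0.253, 0.3563]
ee_rot: [0.482, -0.482, 0.518, -0.517]
contact_force: [0.2, -0.3, 0.6]
width: 0.0857
```

```bash
python3 - <<'E'
from h import *
go((*CC[0],.03),tgt(CC[1],-1))
import cv2; cv2.imwrite("pics/s1.png", vision.get_image("scene")[:,:,::-1])
E
```

```text
t 1.6 grasp [ 0.4699 -0.2529  0.2013] w 0.0857 F [ 0.21 -0.29  0.6 ] M [ 0.043 -0.007  0.013] q [-0.62  0.25  1.67 -0.    1.22  1.02]
turn(tool) [ 0.001  0.001 -0.   ] shift cm in tool now [ 0.   17.13  0.  ] in final tool axes [-1.000e-02  1.713e+01 -1.000e-02] world [-1.000e-02  1.000e-02 -1.713e+01]
```

View pics/s1.png

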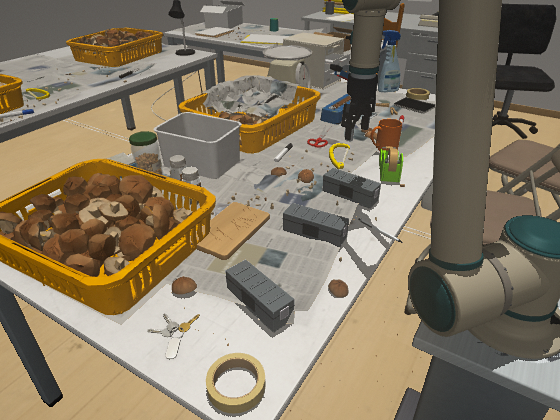

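The fingers hang above case C, at about (352,125) in the picture, and the numbers line up. I'll descend and grip.

Request:
arm_command(increments=[0, 0, 0, 0, 4, 0, 0, 0, 0, 0, 0, 4, 0, 0, 0, 0, 0, 0, 4, 0, 0, 0, 0, 0, 0, 3, 0, 0, 0, 0, 0, 0, 2, 0, 0, 0, 0, 0, 0, 0, 0, 0])

```text
clock: 2.4
position: [0.4694, -0.2529, 0.1852]
ee_rot: [0.481, -0.482, 0.519, -0.516]
contact_force: [-0.3, -0.4, -0.1]
width: 0.0853
```

Request:
arm_command(increments=[0, 0, 0, 0, 0, 0, 1, 0, 0, 0, 0, 0, 0, 1, 0, 0, 0, 0, 0, 0, 1, 0, 0, 0, 0, 0, 0, 1, 0, 0, 0, 0, 0, 0, 1, 0, 0, 0, 0, 0, 0, 1], grip_force=90)

```text
clock: 3.15
position: [0.4706, -0.2537, 0.1884]
ee_rot: [-0.482, 0.481, -0.516, 0.519]
contact_force: [-1.0, -0.4, 5.8]
width: 0.0566
```

```bash
python3 - <<'E'
from h import *
go((*CC[0],.03),tgt(CC[1],-1))
E
```

```text
t 3.15 grasp [ 0.471  -0.2541  0.0334] w 0.0566 F [-0.97 -0.41  5.78] M [-0.062  0.178  0.072] q [-0.62  0.43  1.89 -0.    0.82  1.02]
turn(tool) [-0.003  0.     0.002] shift cm in tool now [-0.08  0.34 -0.08] in final tool axes [-0.08  0.34 -0.08] world [-0.07  0.08 -0.34]
```

The case is gripped, with the opening at 56.6 mm. I'll lift it, take a level reading, then rock.

Request:
arm_command(increments=[0, 0, 0, 0, -2, 0, 1, 0, 0, 0, 0, -4, 0, 1, 0, 0, 0, 0, -4, 0, 1, 0, 0, 0, 0, -4, 0, 1, 0, 0, 0, 0, -3, 0, 1, 0, 0, 0, 0, 0, 0, 1, 0, 0, 0, 0, 0, 0, 1, 0, 0, 0, 0, 0, 0, 1])

```text
clock: 4.15
position: [0.4695, -0.2527, 0.3547]
ee_rot: [0.481, -0.482, 0.519, -0.517]
contact_force: [-0.3, -0.2, -5.1]
width: 0.0562
```

```bash
python3 - <<'E'
from h import *
st,R,g=report(); print('M tool',R.inv().apply(st['moment']).round(3),R.as_rotvec().round(3))
E
```

```text
t 4.15 grasp [ 0.469  -0.2524  0.1997] w 0.0562 F [-0.34 -0.19 -5.11] M [-0.008 -0.035 -0.011] q [-0.62  0.25  1.67 -0.    1.22  1.02]
M tool [ 0.035  0.011 -0.005] [-1.175  1.267 -1.26 ]
```

Request:
arm_command(increments=[0.15, 0, 0, 0, 0, 0, 1, 0.15, 0, 0, 0, 0, 0, 1, 0.15, 0, 0, 0, 0, 0, 1, 0, 0, 0, 0, 0, 0, 1, 0, 0, 0, 0, 0, 0, 1, 0, 0, 0, 0, 0, 0, 1, 0, 0, 0, 0, 0, 0, 1, 0, 0, 0, 0, 0, 0, 1])

```text
clock: 5.15
position: [0.4703, -0.2531, 0.3567]
ee_rot: [-0.577, 0.362, -0.389, 0.62]
contact_force: [0.6, 0.1, -5.4]
width: 0.0565
```

```bash
python3 - <<'E'
from h import *
st,R,g=report(); print('M tool',R.inv().apply(st['moment']).round(3),'tilt',np.arccos(-R.as_matrix()[2,1]).round(3))
import cv2; cv2.imwrite("pics/s2.png", vision.get_image("scene")[:,:,::-1])
E
```

```text
t 5.15 grasp [ 0.5375 -0.258   0.2171] w 0.0565 F [ 0.59  0.09 -5.36] M [0.09  0.52  0.007] q [-0.72  0.15  1.85  0.37  0.81  0.71]
M tool [-0.526  0.017  0.05 ] tilt 0.45
```

Request:
arm_command(increments=[-0.15, 0, 0, 0, 0, 0, 1, -0.15, 0, 0, 0, 0, 0, 1, -0.15, 0, 0, 0, 0, 0, 1, 0, 0, 0, 0, 0, 0, 1, 0, 0, 0, 0, 0, 0, 1, 0, 0, 0, 0, 0, 0, 1, 0, 0, 0, 0, 0, 0, 1, 0, 0, 0, 0, 0, 0, 1])

```text
clock: 6.2
position: [0.4698, -0.2532, 0.3569]
ee_rot: [-0.481, 0.481, -0.518, 0.518]
contact_force: [0.5, 0.5, -5.5]
width: 0.0564
```

```bash
python3 - <<'E'
from h import *
st,R,g=report(); print('M tool',R.inv().apply(st['moment']).round(3),'tilt',np.arccos(-R.as_matrix()[2,1]).round(3))
E
```

```text
t 6.2 grasp [ 0.47   -0.2532  0.2019] w 0.0564 F [ 0.5   0.49 -5.45] M [-0.078 -0.09  -0.024] q [-0.62  0.25  1.67  0.    1.22  1.02]
M tool [ 0.095  0.024 -0.072] tilt 0.001
```

View pics/s2.png

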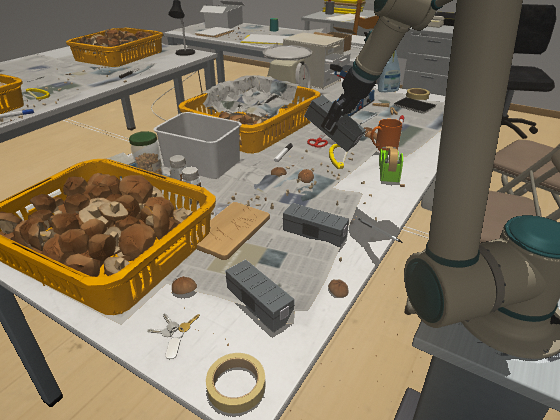

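In the picture case C is held tilted at about (340,120). One more tilt the other way, with averaged readings.

```bash
cat >> h.py <<'E'
def avg(n=8):
    a=[];f=[]
    for _ in range(n):
        vision.get_image('top'); st=manip.get_state(); R=rot(st['ee_rot']); a.append(R.inv().apply(st['moment'])); f.append(st['contact_force'])
    a=np.array(a); report(st); print('avg M tool',a.mean(0).round(3),'sd',a.std(0).round(3),'F',np.mean(f,0).round(2),'tilt',np.arccos(-R.as_matrix()[2,1]).round(3))
E
python3 -c "
from h import *
avg()"
```

```text
t 6.6 grasp [ 0.4701 -0.2531  0.2017] w 0.0569 F [-0.3   0.56 -5.01] M [ 0.021 -0.043  0.002] q [-0.62  0.25  1.67  0.    1.22  1.02]
avg M tool [ 0.046 -0.003  0.   ] sd [0.031 0.029 0.028] F [-0.25 -0.08 -4.88] tilt 0.0
```

Request:
arm_command(increments=[-0.15, 0, 0, 0, 0, 0, 1, -0.15, 0, 0, 0, 0, 0, 1, -0.15, 0, 0, 0, 0, 0, 1, 0, 0, 0, 0, 0, 0, 1, 0, 0, 0, 0, 0, 0, 1, 0, 0, 0, 0, 0, 0, 1, 0, 0, 0, 0, 0, 0, 1, 0, 0, 0, 0, 0, 0, 1])

```text
clock: 7.6
position: [0.4698, -0.2531, 0.357]
ee_rot: [0.362, -0.576, 0.62, -0.39]
contact_force: [-0.0, 1.1, -5.5]
width: 0.0567
```

Request:
arm_command(increments=[0.15, 0, 0, 0, 0, 0, 1, 0.15, 0, 0, 0, 0, 0, 1, 0.15, 0, 0, 0, 0, 0, 1, 0, 0, 0, 0, 0, 0, 1, 0, 0, 0, 0, 0, 0, 1, 0, 0, 0, 0, 0, 0, 1])

```text
clock: 8.35
position: [0.4703, -0.2532, 0.3563]
ee_rot: [0.481, -0.482, 0.519, -0.517]
contact_force: [1.1, 0.3, -4.6]
width: 0.0566
```

```bash
python3 -c "
from h import *
avg()"
```

```text
t 8.75 grasp [ 0.4701 -0.2531  0.2016] w 0.0569 F [-0.59 -0.26 -4.67] M [ 0.02   0.08  -0.026] q [-0.62  0.25  1.67 -0.    1.22  1.02]
avg M tool [-0.08   0.007  0.022] sd [0.028 0.038 0.02 ] F [-0.26  0.15 -5.01] tilt 0.0
```

The difference is 0.126 N m, close to the 0.14 expected with the part inside. I'll repeat the first tilt to confirm.

Request:
arm_command(increments=[0.15, 0, 0, 0, 0, 0, 1, 0.15, 0, 0, 0, 0, 0, 1, 0.15, 0, 0, 0, 0, 0, 1, 0, 0, 0, 0, 0, 0, 1, 0, 0, 0, 0, 0, 0, 1, 0, 0, 0, 0, 0, 0, 1, 0, 0, 0, 0, 0, 0, 1, 0, 0, 0, 0, 0, 0, 1])

```text
clock: 9.75
position: [0.4703, -0.2531, 0.3566]
ee_rot: [-0.577, 0.362, -0.389, 0.62]
contact_force: [-0.2, -0.3, -5.5]
width: 0.0562
```

Request:
arm_command(increments=[-0.15, 0, 0, 0, 0, 0, 1, -0.15, 0, 0, 0, 0, 0, 1, -0.15, 0, 0, 0, 0, 0, 1, 0, 0, 0, 0, 0, 0, 1, 0, 0, 0, 0, 0, 0, 1, 0, 0, 0, 0, 0, 0, 1])

```text
clock: 10.5
position: [0.4697, -0.2531, 0.3568]
ee_rot: [-0.482, 0.481, -0.518, 0.519]
contact_force: [0.2, -0.3, -4.5]
width: 0.0566
```

```bash
python3 - <<'E'
from h import *
avg(12)
import cv2; im=vision.get_image("scene")[:,:,::-1]; cv2.imwrite("pics/s3.png", cv2.resize(im[40:240,220:460],None,fx=3,fy=3,interpolation=cv2.INTER_CUBIC))
E
```

```text
t 11.1 grasp [ 0.4701 -0.2532  0.2017] w 0.0571 F [ 0.15  0.43 -5.11] M [ 0.022 -0.061 -0.077] q [-0.62  0.25  1.67 -0.    1.22  1.02]
avg M tool [ 0.074 -0.007 -0.   ] sd [0.021 0.032 0.025] F [ 0.06 -0.01 -4.82] tilt 0.0
```

View pics/s3.png

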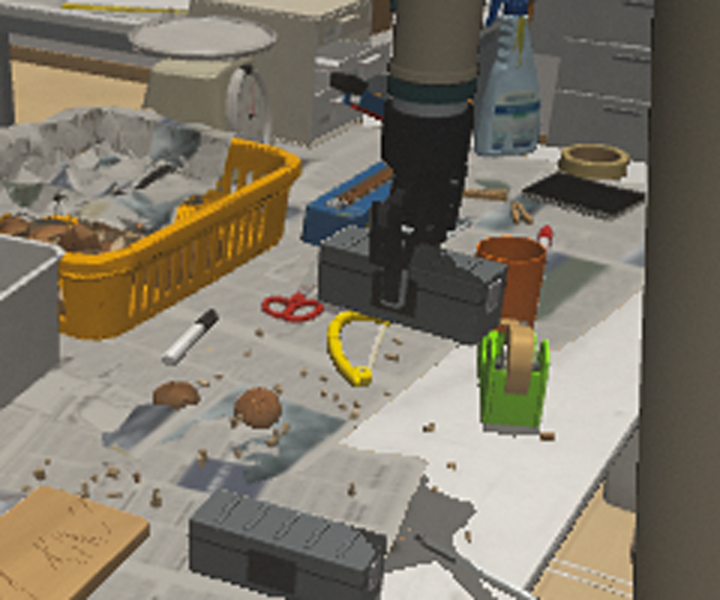

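The moment follows the tilt direction each time: +0.05, −0.08, +0.07 N m. In the picture C sits level and centred in the fingers, around (410,285) in the crop, with no sign of slip. C is the rattling case, so I'll carry it to the board.

```bash
python3 - <<'E'
from h import *
go((*BD,.245),tgt(CC[1],-1))
E
```

```text
t 11.15 grasp [ 0.4701 -0.2531  0.2017] w 0.0565 F [-0.57  0.65 -4.84] M [ 0.025 -0.092  0.007] q [-0.62  0.25  1.67 -0.    1.22  1.02]
turn(tool) [-0. -0.  0.] shift cm in tool now [-34.21  -4.33  16.99] in final tool axes [-34.21  -4.33  16.99] world [19.44 32.88  4.33]
```

Request:
arm_command(increments=[0, 0, 0, 0, -2.1, 0, 1, 0, 0, 0, -1.2, -2.2, 0.6, 1, 0, 0, 0, -3, 0, 1.5, 1, 0, 0, 0, -4, 0, 2, 1, 0, 0, 0, -4, 0, 2, 1, 0, 0, 0, -4, 0, 2, 1, 0, 0, 0, -4, 0, 2, 1, 0, 0, 0, -4, 0, 2, 1])

```text
clock: 12.15
position: [0.6091, -0.0193, 0.3995]
ee_rot: [-0.481, 0.481, -0.518, 0.518]
contact_force: [-0.0, -0.1, -5.1]
width: 0.0566
```

Request:
arm_command(increments=[0, 0, 0, -4, 0, 2, 1, 0, 0, 0, -3, 0, 1.5, 1, 0, 0, 0, -2, 0, 0.9, 1, 0, 0, 0, -1, 0, 0.5, 1, 0, 0, 0, 0, 0, 0, 1, 0, 0, 0, 0, 0, 0, 1, 0, 0, 0, 0, 0, 0, 1, 0, 0, 0, 0, 0, 0, 1])

```text
clock: 13.15
position: [0.6644, 0.0748, 0.3999]
ee_rot: [-0.481, 0.481, -0.518, 0.518]
contact_force: [0.1, 0.7, -4.1]
width: 0.0565
```

```bash
python3 - <<'E'
from h import *
go((*BD,.245),tgt(CC[1],-1))
avg(4)
import cv2; cv2.imwrite("pics/s4.png",vision.get_image("scene")[:,:,::-1]);cv2.imwrite("pics/t4.png",vision.get_image("top")[:,:,::-1])
E
```

```text
t 13.15 grasp [0.6644 0.0748 0.2449] w 0.0565 F [ 0.1   0.72 -4.12] M [-0.013 -0.048  0.012] q [ 0.01  0.42  1.3  -0.    1.43  1.65]
turn(tool) [-0.    -0.001  0.   ] shift cm in tool now [-0.09 -0.01  0.  ] in final tool axes [-0.09 -0.01  0.  ] world [0.01 0.09 0.01]
t 13.35 grasp [0.6646 0.0753 0.2448] w 0.0566 F [-0.05  0.39 -4.55] M [ 0.038 -0.07  -0.039] q [ 0.01  0.42  1.3  -0.    1.43  1.65]
avg M tool [0.056 0.003 0.032] sd [0.031 0.026 0.016] F [-0.25  0.52 -4.8 ] tilt 0.0
```

View pics/s4.png

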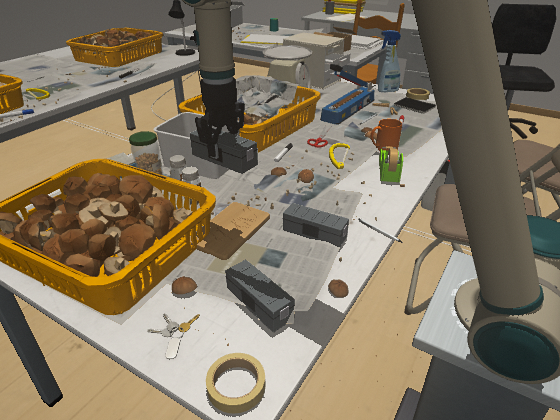

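View pics/t4.png

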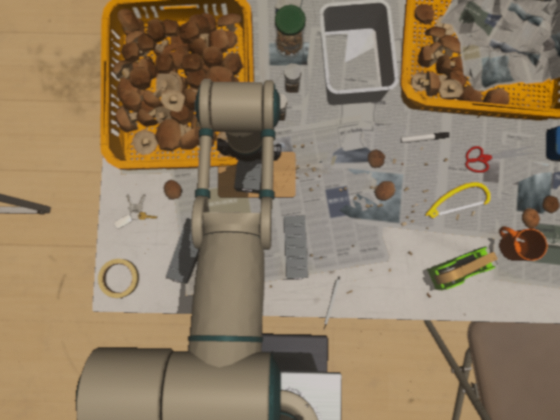

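The scene view shows C held at about (222,150) over the board, with A and B unmoved at (260,294) and (315,224). I'll overlay the expected outline to verify level and position.

```bash
python3 - <<'E'
import cv2
from h import *
im=cv2.imread("pics/s4.png"); k=4; im=im[100:200,140:300]; im=cv2.resize(im,None,fx=k,fy=k,interpolation=cv2.INTER_CUBIC)
c,s=np.cos(-.073),np.sin(-.073)
for z in (.2408+.029,.2408-.029):
    q=[(proj('scene',np.array([.6646+c*a*.08-s*b*.0275,.0753+s*a*.08+c*b*.0275,z]))-[140,100])*k for a,b in((1,1),(1,-1),(-1,-1),(-1,1))]
    cv2.polylines(im,[np.array(np.round(q),int)],True,(0,0,255),1)
cv2.imwrite("pics/s5.png",im)
E
```

```text
(no output)
```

View pics/s5.png

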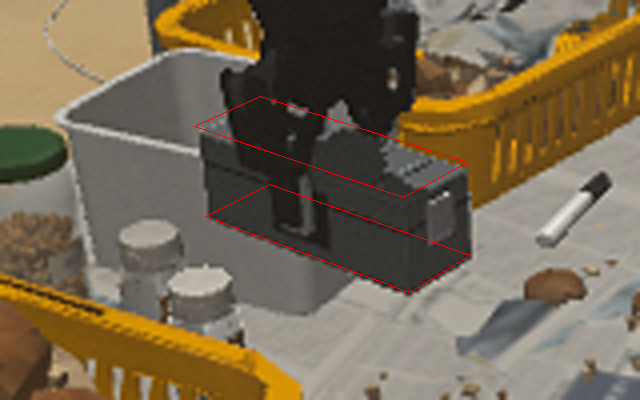

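The case outline matches within a few pixels: it is level and at the expected height. The arm is still, so I'm handing in.

```bash
python3 - <<'E'
from rig import ticket
from h import *
st,R,g=report(); print(abs(st['qd']).max())
ticket.sign_off()
E
```

```text
t 13.45 grasp [0.6646 0.0755 0.2447] w 0.0568 F [-0.9   0.82 -4.2 ] M [ 0.04  -0.045 -0.005] q [ 0.01  0.42  1.3  -0.    1.43  1.65]
0.0020125873026392077
the job is handed in; nothing more can be done
```

The right case (C) is the one with the loose part. I handed the job in at 13.45 s with C held level and still over the board; sign-off gave no verdict.

**Finding it:** I started with C and rocked it about 26° each way, roughly 20 cm above the table. Levelled again, its moment about the jaw axis read +0.05, then −0.08, then +0.07 N m. That is a swing of 0.13 to 0.15, against the 0.14 expected with the part inside. I did not test or touch A and B. In the last scene picture they stand where they started.

**Last checks:**
- **Position:** the grasp point is at (0.665, 0.076, 0.245) m, over the board centre I measured within about 1 mm. The case's underside is about 20 cm above the board.
- **Level and still:** tool tilt read 0.000 rad. The case's projected outline matched the picture to a few pixels, and the joints were at rest.
- **Grip:** set to 90 N, with the fingers open 56.8 mm on the case.

**One disagreement:** both cameras show the board as about 124 × 209 mm, not the stated 158 × 210. I used the measured centre. If the stated size is right, the centre shifts by at most about 17 mm, well inside the 60 mm allowed.

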